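Start a timed run on the test cassette incubator

TASK

Start the cassette incubator using only your fingertips, with nothing picked up: first switch it on by pressing the raised far half of the red rocker all the way over, then push the yellow key fully down so that it stays down, and last press the green start button fully down and keep it pressed; the program finishes while still holding the green button down. Do not press the blue key, do not press yellow before the power is on or green before yellow is down, and leave the two white cassettes, the dropper bottle and the lidded cup where they are.

Things in the scene. Friction and masses are not known exactly. Their poses are not given: they have to be found in the camera images.
- incubator: white incubator fixed to the worktop, 180 (x) x 290 (y) mm, top 45 mm up; origin: centre of underside, x to its rear (away from the robot), y to its left; turned up to 0.3 rad. Four controls (red rocker; yellow, blue, green caps) in a row 45 mm in front of its centre at y = -102, -34, 34, 102 mm, in changing order. Rear right: plate with two cassettes; rear left: flat display.
- rocker (a joint): red rocker switch: flat paddle 60 (incubator x) x 28 x 8 mm on a cross pivot 18 mm above the incubator's top (63 mm above the worktop). Radians: -0.2 to -0.15 is off (far half up), +0.2 is on (far half down against its stop). No spring: it stays where it is left; pivot friction 0.05 N m, about 2.4 N at the far pressing point.
- rocker_far (a point): pressing point on top of the far half of the red rocker, 21 mm behind its pivot (marked by a small white circle), moving with the paddle. Off, it is about 26 mm above the incubator's top (71 mm above the worktop); fully on, it is about 8 mm lower.
- rocker_near (a point): the like point on top of the near half, 21 mm in front of the pivot (marked by a short white line); pressing it switches off.
- yellow (a joint): round push button with a yellow cap 30 mm across in a steel collar. The joint reads metres of travel downward: 0 fully up, 0.008 fully down. It takes about 2.5 N to push, has no spring and stays wherever it is left, so once pressed it stays down.
- yellow_top (a point): centre of the top face of the yellow cap (level 30 mm disc), moving with it. Up, it is 24 mm above the incubator's top (69 mm above the worktop); fully down it is 8 mm lower, still 7 mm proud of its collar and its 44 mm square black base. Neighbouring controls are 68 mm apart, centre to centre.
- blue (a joint): round push button with a blue cap 30 mm across in a steel collar. The joint reads metres of travel downward: 0 fully up, 0.008 fully down. It takes about 2.5 N to push, has no spring and stays wherever it is left, so once pressed it stays down. It is not to be pressed.
- blue_top (a point): centre of the top face of the blue cap (level 30 mm disc), moving with it. Up, it is 24 mm above the incubator's top (69 mm above the worktop); fully down it is 8 mm lower, still 7 mm proud of its collar and its 44 mm square black base. Neighbouring controls are 68 mm apart, centre to centre.
- green (a joint): round push button with a green cap 30 mm across in a steel collar. The joint reads metres of travel downward: 0 fully up, 0.008 fully down. Springy: it starts to move at about 2 N, needs about 5 N to be fully down, and comes back up when released.
- green_top (a point): centre of the top face of the green cap (level 30 mm disc), moving with it. Up, it is 24 mm above the incubator's top (69 mm above the worktop); fully down it is 8 mm lower, still 7 mm proud of its collar and its 44 mm square black base. Neighbouring controls are 68 mm apart, centre to centre.
- cassette_1: loose white test cassette, 70 x 20 x 5 mm, lying on the incubator's plate (right-hand lane) between ribs 5 mm high, long side along the incubator's x; origin at the centre of its underside.
- cassette_2: the second like cassette, in the left-hand lane of the plate.
- dropper: loose small white dropper bottle with a red cap, 30 mm across and 80 mm tall, standing on the worktop right of the incubator; origin at the centre of its underside.
- cup: loose specimen cup with an orange lid, 61 mm across and 68 mm tall, standing on the worktop left of the incubator; origin at the centre of its underside.
There are look-alikes about, which are no part of the job. Leave any brown or purple look-alike of the cassette_2 alone.

How it is judged:
By the outcome, as a careful person would: the job done as asked, in the order asked, and still so for the second after the job is handed in, while the arm keeps its last pose, push and grip.
It also fails if it takes over 35 s, if anything falls off the work surface, if the arm or the gripper's body presses on something with over 40 N, if the wrist force passes 120 N, or if a joint passes its speed limit or range.

ROBOT

A 7-joint arm with a two-finger parallel gripper is mounted at the origin on the work surface; the furniture and walls round the work are solid. World frame = base frame: x ahead of the robot, y to its left, z up, the work surface at z = 0. Lengths are in mm, angles in rad, forces in N, time in s.
With the tool pointing down it reaches from about 425 to 1025 mm from the base axis. Payload 9.4 kg.
Tool frame: the origin (TCP) lies midway between the tips of the shut fingers; the grasp point (between the pads) lies behind it (ctrl.pinch_z is the z of the grasp point in the tool frame, in mm); z points along the fingers, y is the line along which they close (so a half turn about z gives the same grasp; the last joint's range is limited). The gripper opens to 85 mm and grips with 20 to 120 N. Pads are 22 mm wide; open, the fingers measure 114 mm over their backs; the gripper's body (76 mm by 85 mm) begins 54 mm behind the grasp point. The pads swing forward as they close: fully open they stand 13 mm farther back than shut.
Start: joints at [-1.242, 0.599, -0.003, 1.599, 0.002, 0.943, -0.08], TCP at [286.2, 666.118, 231.275] pointing down, gripper open.
Joint ranges: [-2.57, 2.57], [-0.35, 1.97], [-1.29, 1.29], [0.11, 2.56], [-1.05, 4.19], [0.11, 1.86], [-2.63, 2.63]. Speed limits (rad/s): [2.22, 2.22, 3.01, 3.01, 3.14, 3.14, 3.14].

INTERFACE

Orientations are given as a unit quaternion [w, x, y, z].
In Python, from bench import ctrl gives the robot as it stands. The module is installed in compiled form; this text tells all that it offers.
- The arm moves only by the tool send_rows, never from a script. Its argument "commands" is a list that holds one entry, the list of rows, each a list of 5 numbers: the shift along the tool's x, y, z in mm, then the turn about the tool's z in degrees, then the finger opening in mm, from 0 to 85.4. In form: [[[dx, dy, dz, spin, hand], ...]]. A call has 1 to 20 rows; each row is the pose to reach, as a shift and turn from the pose commanded when the call began, along the tool's axes at that moment; what a row does not reach only later rows make up. A row lasts 1/10 s, in which the tool goes at most 50 mm and 8.59 degrees, less where a joint would pass 70% of its speed; a pose out of reach is approached as far as the arm can. A call with a gripper value outside its range is refused whole. The fingers move at their own pace and stop on an object; "newtons" is the grip in N (left out, the last holds). Time passes only in rows, so rows that repeat a pose let the fingers close. It gives the time, the measured TCP pose, the force, the opening and the grip force at its end, in the units of the state.
- ctrl.read_state(): the state, without advancing time (a new reading comes with each control period).
- ctrl.capture(name): name is "scene" or "side" or "wrist"; returns the picture (420x560x3 uint8, red, green, blue); there is no depth.
- ctrl.camera_info(name): a dict with "mtx" (3x3 intrinsics, pixels), "dist_coeffs" ([k1, k2, p1, p2, k3] as OpenCV has them; the pictures are not rectified), "view" (4x4, takes a point from world to camera coordinates). Camera axes: x right, y down, z forward; pixel columns grow to the right and rows downward; lengths in mm; the calibration is good to about 2 mm. A picture is of the moment at which its call begins: read the wrist's pose just before it. camera_info takes no time and is no camera call; for the wrist camera it gives the pose at the moment of the call.
- ctrl.finish_job(): hands the job in; it is judged then, once.
The state is a dict: "time": time; "qpos": joint angles; "joint_velocities": joint speeds; "effort": joint torques, N m; "tool_pos": TCP position; "tcp_rot": TCP orientation; "ft_force": force on the tool from outside, world axes, zero at the start; "torque": the same for the moment, N m; "opening": finger opening in mm; "finger_force": force on a finger pad.
Only numpy, scipy, OpenCV 4.12 (cv2) and the standard library are available. Lean on these libraries where they do the work, as an engineer would, in place of code of your own. Each camera call takes 0.05 s, during which the arm holds its last target. There are 200 camera calls.

## Working session

There is one attempt and no reset: what is moved stays moved. The work goes in short steps, Python scripts to look and compute and a tool call to move; the robot and the scene stay as the last step left them, time stands still between calls to the robot, and variables do not carry over. Pictures are saved under pics/ and viewed, at most 10 in all, crops included, and the job is handed in when it is done.

Besides the shell and the picture viewer there is one more tool, called as name(argument=value, ...), one argument or row to a line, values as JSON. send_rows: Moves the arm, as the interface text tells. Its arguments: {"type":"object","properties":{"commands":{"type":"array"},"newtons":{"type":"number"}},"required":["commands"]}

```bash
mkdir -p pics; python3 - <<'E'
from bench import ctrl
import cv2,numpy as np
s=ctrl.read_state(); print(s['time'],s['tool_pos'],s['tcp_rot'],s['opening'],ctrl.pinch_z)
for n in('scene','side'):
    im=ctrl.capture(n); cv2.imwrite(f'pics/{n}0.png',im[...,::-1]); i=ctrl.camera_info(n); print(n,np.round(i['mtx'],1).tolist(),np.round(i['dist_coeffs'],3),np.round(i['view'],3).tolist())
E
```

```text
0.0 [286.00399819 665.67174816 230.39233053] [-9.67200742e-05  2.01481343e-01  9.79492030e-01 -7.88681009e-04] 85.41836598887353 -18.700000000000003
scene [[398.2, 0.0, 278.7], [0.0, 398.2, 217.1], [0.0, 0.0, 1.0]] [-0.034  0.     0.     0.     0.   ] [[-0.441, -0.898, 0.017, 182.619], [-0.357, 0.157, -0.921, 274.155], [0.824, -0.412, -0.39, 644.06], [0.0, 0.0, 0.0, 1.0]]
side [[517.4, 0.0, 277.2], [0.0, 517.4, 214.8], [0.0, 0.0, 1.0]] [0.062 0.    0.    0.    0.   ] [[-0.08, -0.997, 0.016, -4.335], [-0.79, 0.054, -0.61, 438.25], [0.607, -0.061, -0.792, 808.356], [0.0, 0.0, 0.0, 1.0]]
```

View pics/scene0.png

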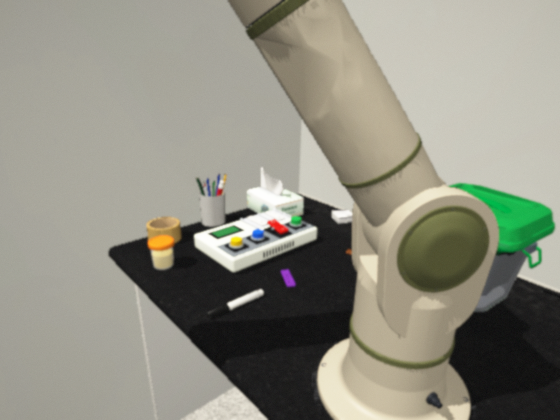

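View pics/side0.png

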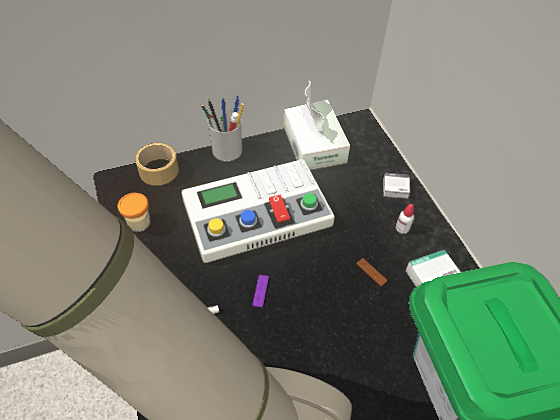

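Side view: the control row, left to right, is yellow (216,227), blue (248,217), red rocker (279,207), green (310,201). In the scene view it is yellow (236,243), blue (258,235), red (278,227), green (296,221). The purple and brown bars are look-alikes lying on the worktop, away from the job. I'll triangulate the cap centroids.

```bash
cat > h.py <<'E'
import cv2,numpy as np
from bench import ctrl
SEED={'scene':dict(yellow=(236,243),blue=(258,235),red=(278,227),green=(296,221)),'side':dict(yellow=(216,227),blue=(248,217),red=(279,207),green=(310,201))}
RNG=dict(yellow=[(20,35)],blue=[(100,125)],green=[(50,85)],red=[(0,8),(172,180)])
def blobs(im,c,smin=130,vmin=70):
    h=cv2.cvtColor(im,cv2.COLOR_RGB2HSV); m=0
    for a,b in RNG[c]: m=m|cv2.inRange(h,(a,smin,vmin),(b,255,255))
    n,l,st,ce=cv2.connectedComponentsWithStats(m)
    return [(st[i,4],ce[i],st[i,:4]) for i in range(1,n) if st[i,4]>=20],l
def ray(info,uv):
    p=cv2.undistortPoints(np.float64([[uv]]),info['mtx'],info['dist_coeffs'])[0,0]
    V=np.array(info['view']);R,t=V[:3,:3],V[:3,3]
    d=R.T@np.array([*p,1]);return -R.T@t,d/np.linalg.norm(d)
def plane(info,uv,z):
    o,d=ray(info,uv);return o+d*(z-o[2])/d[2]
def tri(rays):
    A=sum(np.eye(3)-np.outer(d,d) for o,d in rays);b=sum((np.eye(3)-np.outer(d,d))@o for o,d in rays)
    return np.linalg.solve(A,b)
E
python3 - <<'E'
from h import *
I={n:ctrl.camera_info(n) for n in SEED}
im={n:cv2.imread(f'pics/{n}0.png')[...,::-1].copy() for n in SEED}
for c in RNG:
    rs=[];o=[]
    for n in SEED:
        b=min(blobs(im[n],c)[0],key=lambda b:np.hypot(*(b[1]-SEED[n][c])))
        rs.append(ray(I[n],b[1]));o+=[b[0],b[1].round(1),plane(I[n],b[1],67).round(1)]
    print(c,tri(rs).round(1),*o)
E
```

```text
yellow [487.2  83.5  58.2] 87 [235.9 241.2] [470.9  89.6  67. ] 184 [215.6 225.8] [480.4  82.6  67. ]
blue [505.1  17.4  58.6] 73 [257.6 233.6] [488.9  24.4  67. ] 171 [247.6 216.9] [498.6  17.4  67. ]
green [ 541.  -114.9   61.4] 65 [296.4 219.6] [ 528.  -108.9   67. ] 118 [308.9 198.9] [ 537.5 -113.2   67. ]
red [521.8 -49.3  58.4] 155 [277.9 227. ] [504.8 -40.8  67. ] 316 [279.1 208.9] [515.1 -48.5  67. ]
```

send_rows(
  commands=[
    [[-453,-563,0,51,0],[-453,-563,0,51,0],[-453,-563,0,51,0],[-453,-563,0,51,0],[-453,-563,0,51,0],[-453,-563,0,51,0],[-453,-563,0,51,0],[-453,-563,0,51,0],[-453,-563,0,51,0],[-453,-563,0,51,0],[-453,-563,0,51,0],[-453,-563,0,51,0],[-453,-563,0,51,0],[-453,-563,0,51,0],[-453,-563,0,51,0],[-453,-563,0,51,0],[-453,-563,0,51,0],[-453,-563,0,51,0],[-453,-563,0,51,0],[-453,-563,0,51,0]],
  ],
)

```text
time: 2.1
tool_pos: [480.0, -28.9, 231.3]
tcp_rot: [-0.0, 0.603, 0.798, 0.0]
ft_force: [0.1, -0.6, 0.6]
opening: -0.1
finger_force: 0.0
```

```bash
python3 - <<'E'
from h import *
s=ctrl.read_state(); print(s['time'],s['tool_pos'].round(1) if hasattr(s['tool_pos'],'round') else s['tool_pos'],s['tcp_rot'],s['opening'],s['ft_force'])
i=ctrl.camera_info('wrist');im=ctrl.capture('wrist');cv2.imwrite('pics/w1.png',im[...,::-1]); np.save('w1.npy',i['view'])
o,d=ray(i,(280,210));print(o.round(1),d.round(2))
for c in RNG:
    print(c,[(b[0],b[1].round(1),b[2],plane(i,b[1],69).round(1)) for b in blobs(im,c)[0] if b[0]>150])
E
```

```text
2.1 [480.  -28.9 231.3] [-1.19031302e-04  6.02772378e-01  7.97913181e-01  4.13770966e-05] -0.12378387949590217 [ 0.14683409 -0.60537857  0.62068724]
[456.2  52.6 374.2] [ 0.09 -0.31 -0.95]
yellow [(np.int32(797), array([315.3,  83.4]), array([300,  67,  31,  33], dtype=int32), array([482.7,  83.4,  69. ]))]
blue [(np.int32(686), array([312.2, 155.5]), array([298, 141,  29,  30], dtype=int32), array([500.7,  18.3,  69. ]))]
green [(np.int32(2279), array([400.2, 117.7]), array([380,  84,  42,  69], dtype=int32), array([572.1,  76.8,  69. ])), (np.int32(385), array([309. , 268.7]), array([296, 258,  25,  26], dtype=int32), array([ 537.4, -106.9,   69. ])), (np.int32(358), array([ 24.3, 401. ]), array([  0, 388,  44,  25], dtype=int32), array([ 217.4, -418.3,   69. ]))]
red [(np.int32(332), array([549.7, 202.5]), array([541, 190,  19,  27], dtype=int32), array([762.2,  40.9,  69. ])), (np.int32(1288), array([308.4, 216.5]), array([282, 203,  56,  29], dtype=int32), array([517.1, -45.7,  69. ]))]
```

View pics/w1.png

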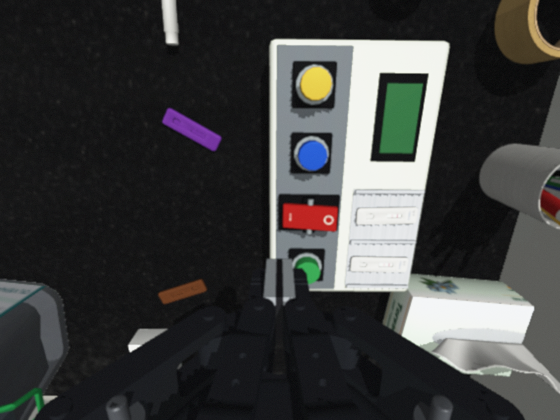

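Wrist view: yellow (315,83), blue (312,155), red rocker (308,216) with its white circle (far half) at about (328,219) and its line at about (290,216). Green is at (308,269), partly behind the fingertips. The cassettes and display lie to the right, which is the rear. Next I'll check heights from wrist and side together and locate the white circle.

```bash
python3 - <<'E'
from h import *
i=ctrl.camera_info('wrist');im=cv2.imread('pics/w1.png')[...,::-1].copy()
si=ctrl.camera_info('side');sm=cv2.imread('pics/side0.png')[...,::-1].copy()
for c in ('yellow','blue','red'):
    a=min(blobs(im,c)[0],key=lambda b:abs(b[1][0]-311)+(b[0]<150)*999)[1]; b=min(blobs(sm,c)[0],key=lambda b:np.hypot(*(b[1]-SEED['side'][c])))[1]
    print(c,tri([ray(i,a),ray(si,b)]).round(1))
r=im[203:232,282:338]; h=cv2.cvtColor(r,cv2.COLOR_RGB2HSV); m=((h[...,1]<140)&(h[...,2]>120)).astype(np.uint8)
n,l,st,ce=cv2.connectedComponentsWithStats(m)
for k in range(1,n):
    if st[k,4]>4: print(st[k],(ce[k]+[282,203]).round(1),plane(i,ce[k]+[282,203],71).round(1))
cv2.imwrite('pics/w1c.png',cv2.resize(im[190:300,260:360,::-1],None,fx=5,fy=5))
s=ctrl.read_state();from scipy.spatial.transform import Rotation as R
q=s['tcp_rot'];print(R.from_quat([q[1],q[2],q[3],q[0]]).as_matrix().round(4))
E
```

```text
yellow [483.2  83.3  63.3]
blue [501.6  17.4  63.1]
red [518.8 -48.6  62. ]
[26  0  5  3 13] [310.3 204.1] [514.4 -31.3  71. ]
[ 7 10  3  8 21] [290.  216.7] [497.6 -50.9  71. ]
[41 12 11 10 72] [328.3 219.5] [538.6 -42.7  71. ]
[25 26  4  3 11] [308.6 230. ] [521.8 -60.2  71. ]
[46 28 10  1 10] [332.5 231. ] [547.4 -54.2  71. ]
[[-2.73e-01  9.62e-01 -1.00e-04]
 [ 9.62e-01  2.73e-01  1.00e-04]
 [ 1.00e-04 -0.00e+00 -1.00e+00]]
```

View pics/w1c.png

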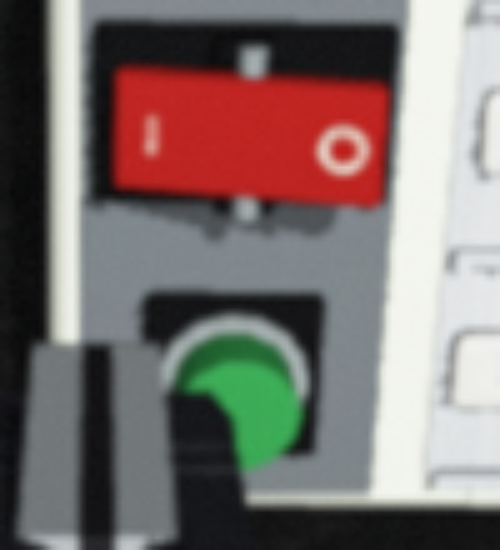

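The crop confirms the red rocker: the ring is on the far (rear) half and the line on the near half, as described. The far point is at (538.6, -42.7), 42 mm from the near mark as expected. Next I move above it and descend.

send_rows(
  commands=[
    [[-29,55,0,0,0],[-29,55,40,0,0],[-29,55,80,0,0],[-29,55,120,0,0],[-29,55,145,0,0],[-29,55,145,0,0],[-29,55,150,0,0],[-29,55,150,0,0]],
  ],
)

```text
time: 2.95
tool_pos: [541.6, -42.9, 82.2]
tcp_rot: [0.001, 0.603, 0.797, 0.0]
ft_force: [0.0, 0.3, 0.3]
opening: 0.2
finger_force: 0.0
```

```bash
python3 - <<'E'
from h import *
i=ctrl.camera_info('wrist');im=ctrl.capture('wrist');sm=ctrl.capture('side')
cv2.imwrite('pics/w2.png',np.hstack([cv2.resize(im[150:350,180:380],None,fx=2,fy=2),cv2.resize(sm[130:260,180:310],(400,400))])[...,::-1])
print(ctrl.read_state()['ft_force'])
E
```

```text
[ 0.14248583 -0.44134601  0.96211782]
```

View pics/w2.png

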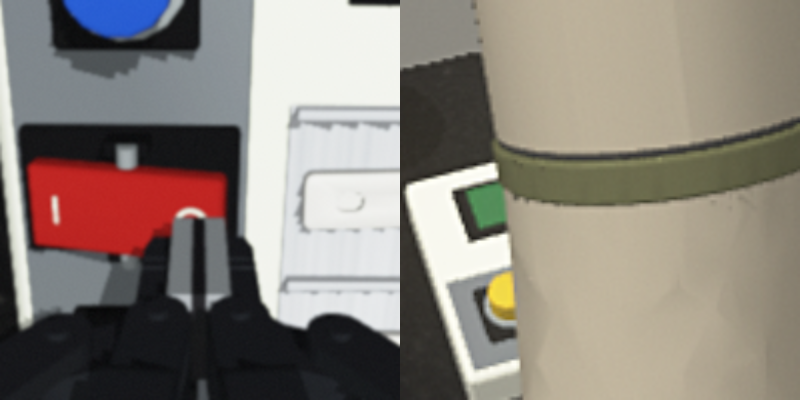

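The tip sits over the white ring, slightly to the far side, as I wanted. Pressing down in steps.

send_rows(
  commands=[
    [[0,0,6,0,0],[0,0,10,0,0],[0,0,12,0,0],[0,0,14,0,0],[0,0,16,0,0],[0,0,16,0,0]],
  ],
)

```text
time: 3.65
tool_pos: [541.6, -42.9, 65.3]
tcp_rot: [0.0, 0.604, 0.797, 0.0]
ft_force: [1.7, -0.0, 3.1]
opening: -0.0
finger_force: 1.2
```

send_rows(
  commands=[
    [[0,0,1,0,0],[0,0,2,0,0],[0,0,3,0,0],[0,0,4,0,0],[0,0,4,0,0]],
  ],
)

```text
time: 4.15
tool_pos: [541.8, -42.9, 63.1]
tcp_rot: [0.001, 0.604, 0.797, 0.001]
ft_force: [-0.4, 2.0, 27.2]
opening: -0.1
finger_force: 13.3
```

send_rows(
  commands=[
    [[0,0,-20,0,0],[0,0,-60,0,0],[0,0,-100,0,0],[-10,-30,-100,0,0],[-30,-50,-100,0,0],[-30,-50,-100,0,0],[-30,-50,-100,0,0]],
  ],
)

```text
time: 4.85
tool_pos: [500.0, -85.8, 161.1]
tcp_rot: [-0.001, 0.604, 0.797, -0.0]
ft_force: [-0.2, -0.1, -0.3]
opening: 0.0
finger_force: 0.0
```

```bash
python3 - <<'E'
from h import *
i=ctrl.camera_info('wrist');im=ctrl.capture('wrist');print(ctrl.read_state()['tool_pos'],ctrl.read_state()['time'])
for c in RNG:
    print(c,[(b[0],b[1].round(1),b[2],plane(i,b[1],69).round(1)) for b in blobs(im,c)[0] if b[0]>150])
cv2.imwrite('pics/w3.png',im[...,::-1])
E
```

```text
[500.56362831 -85.23539719 160.99043129] 4.9
yellow [(np.int32(172), array([322.4,   2.9]), array([308,   0,  29,   8], dtype=int32), array([485.9,  68.4,  69. ]))]
blue [(np.int32(1346), array([320.4,  86.9]), array([301,  66,  40,  43], dtype=int32), array([501. ,  18.1,  69. ]))]
green [(np.int32(2667), array([441.2,  56. ]), array([411,   0,  58,  89], dtype=int32), array([577. ,  60.7,  69. ])), (np.int32(928), array([312.5, 251.4]), array([297, 234,  34,  35], dtype=int32), array([ 536.1, -110.1,   69. ]))]
red [(np.int32(2352), array([314.2, 176.7]), array([280, 159,  73,  38], dtype=int32), array([517.1, -46.5,  69. ]))]
```

View pics/w3.png

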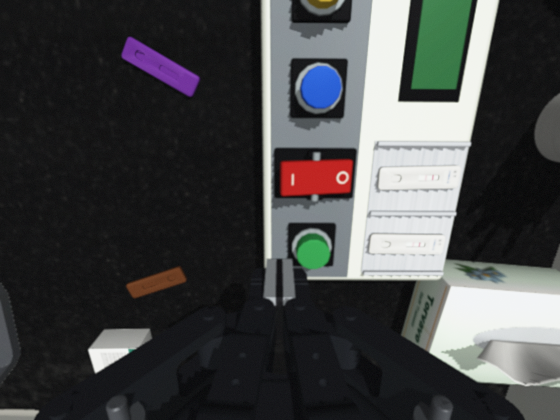

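The rocker is now on: its near half is raised (red at (314,177)) and the cassettes are untouched. The blue cap at (320,87) reads (501,18), consistent with before. Going to yellow at (483,83.4).

send_rows(
  commands=[
    [[50,10,0,0,0],[100,18,0,0,0],[150,28,0,0,0],[167,30,0,0,0],[167,30,0,0,0],[167,30,40,0,0],[167,30,72,0,0],[167,30,82,0,0],[167,30,82,0,0]],
  ],
)

```text
time: 5.8
tool_pos: [483.9, 82.6, 78.1]
tcp_rot: [-0.001, 0.604, 0.797, -0.001]
ft_force: [0.0, 0.5, 0.5]
opening: 0.3
finger_force: 0.0
```

```bash
python3 - <<'E'
from h import *
i=ctrl.camera_info('wrist');im=ctrl.capture('wrist')
print([(b[0],b[1].round(1),b[2],plane(i,b[1],69).round(1)) for b in blobs(im,'yellow')[0] if b[0]>150])
cv2.imwrite('pics/w4.png',cv2.resize(im[150:350,180:380,::-1],None,fx=2,fy=2))
E
```

```text
[(np.int32(1349), array([280.6, 249.7]), array([254, 231,  53,  40], dtype=int32), array([481.4,  91.9,  69. ]))]
```

View pics/w4.png

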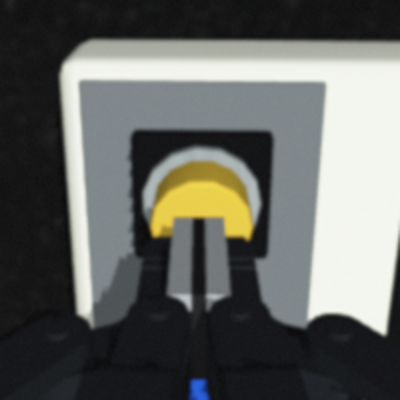

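The tip is centred over the yellow cap. Pressing from z 78 to the stop near 61.

send_rows(
  commands=[
    [[0,0,5,0,0],[0,0,9,0,0],[0,0,12,0,0],[0,0,15,0,0],[0,0,17,0,0],[0,0,18,0,0],[0,0,19,0,0],[0,0,19,0,0]],
  ],
)

```text
time: 6.65
tool_pos: [485.1, 83.5, 61.0]
tcp_rot: [0.0, 0.604, 0.797, 0.001]
ft_force: [0.0, -0.1, 13.0]
opening: 0.1
finger_force: 6.3
```

Yellow is at its stop (z 61, 13 N). Lifting and going to green.

send_rows(
  commands=[
    [[0,0,-20,0,0],[0,0,-60,0,0],[0,0,-70,0,0],[-50,0,-70,0,0],[-100,0,-70,0,0],[-150,-1,-70,0,0],[-203,-2,-70,0,0],[-203,-2,-70,0,0],[-203,-2,-70,0,0],[-203,-2,-40,0,0],[-203,-2,-20,0,0],[-203,-2,-20,0,0]],
  ],
)

```text
time: 7.85
tool_pos: [535.9, -110.0, 78.0]
tcp_rot: [-0.002, 0.603, 0.798, -0.001]
ft_force: [-0.2, 0.0, -0.5]
opening: 0.0
finger_force: 0.0
```

```bash
python3 - <<'E'
from h import *
im=ctrl.capture('wrist');sm=ctrl.capture('side')
cv2.imwrite('pics/w5.png',np.hstack([cv2.resize(im[0:350,180:380],(400,600) and None,fx=1.7,fy=1.7),cv2.resize(sm[130:260,180:310],(400,595))])[...,::-1])
E
```

```text
(no output)
```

View pics/w5.png

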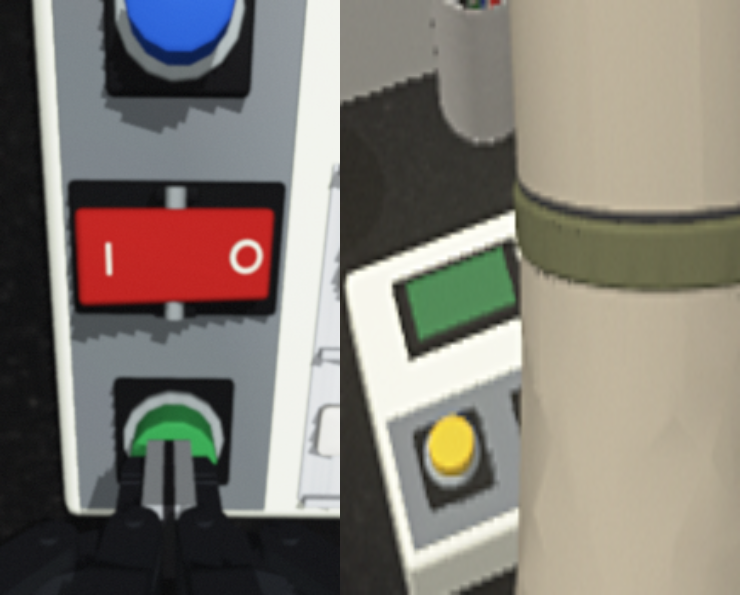

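The rocker is on (near half raised), blue is up, and the tip is centred on green. Pressing and holding.

send_rows(
  commands=[
    [[0,0,5,0,0],[0,0,9,0,0],[0,0,12,0,0],[0,0,15,0,0],[0,0,17,0,0],[0,0,18,0,0],[0,0,19,0,0],[0,0,19,0,0],[0,0,19,0,0]],
  ],
)

```text
time: 8.85
tool_pos: [538.0, -112.2, 61.4]
tcp_rot: [0.0, 0.603, 0.797, 0.0]
ft_force: [0.7, 2.8, 4.1]
opening: 0.1
finger_force: 2.2
```

send_rows(
  commands=[
    [[0,0,1,0,0],[0,0,2,0,0],[0,0,2,0,0],[0,0,2,0,0]],
  ],
)

```text
time: 9.25
tool_pos: [538.0, -112.3, 60.8]
tcp_rot: [0.0, 0.604, 0.797, 0.001]
ft_force: [-2.9, 4.3, 24.2]
opening: -0.1
finger_force: 12.2
```

Green is at its stop (z 60.8, 24 N). Handing in while holding.

```bash
python3 -c "
from bench import ctrl
s=ctrl.read_state();print(s['tool_pos'],s['ft_force']);print(ctrl.finish_job())"
```

```text
[ 538.04925286 -112.26783499   60.8141824 ] [-2.93678383  4.29974869 24.18847756]
the job is handed in; nothing more can be done
None
```

I switched the rocker on, pressed yellow to its stop, then pressed green to its stop and handed the job in at about 9.3 s with green still held at about 24 N; blue and the loose items were never touched.

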